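Close the tube carrier and hold its locking rod in place

TASK

Put the loose cover tray squarely on top of the fixed sample-tube carrier, with its bushing directly above the carrier's bushing and the edges flush, and let go of it. Then take the longer of the two rods from the stand and thread it from above through the cover's bushing and on through the carrier's, until its tip shows clearly below the lower bushing without touching the bench. Finish while still holding the rod there by its grip, upright and with the grip well clear of the cover, so that a colleague can fit the clip; leave the short rod and everything else where it is.

Things in the scene. Friction and masses are not known exactly. Their poses are not given: they have to be found in the camera images.
- carrier_top (a point): Fixed grey tube carrier on four steel legs, plates 120 x 56 mm (x by y), with a square aluminium bushing block (34 x 34 mm) at its +x end. This point is the centre of its flat top face, 85 mm above the bench; x runs along its length towards the bushing, z up. The carrier does not move.
- lower_bushing (a point): Centre of the upper mouth of the carrier's bushing, 77 mm along +x from the carrier's middle, 59 mm above the bench. Upright bore 15 mm in diameter with a 2 mm chamfer at the mouth, 14 mm deep, open below (its underside is 45 mm above the bench).
- cover_grip (a point): Loose grey cover tray, about 0.2 kg (varies), lying on the bench right way up: flat plate 120 x 56 x 20 mm with a raised rib 60 mm long (x), 18 mm wide (y) on its middle, from 20 to 53 mm above its underside, to be pinched across y. This point is in the rib on the tray's centre, 40 mm above the tray's underside; x runs along the tray towards its bushing block, z up. Put on the carrier with both x axes the same way, this point is 40 mm above carrier_top.
- upper_bushing (a point): Centre of the upper mouth of the cover's bushing, level with the top face of its plate (20 mm above its underside), 77 mm along the tray's +x from its middle, in a 34 x 34 mm aluminium block 14 mm thick. Upright bore 15 mm in diameter, 2 mm chamfer. With the cover on, the mouth is 105 mm above the bench.
- long_rod_grip (a point): Longer rod, standing upright in one of the stand's two holes: steel shaft 10 mm in diameter and 120 mm long with a tapered tip, under a black round grip 18 mm in diameter and 40 mm tall; about 0.09 kg (varies). This point is the middle of the grip, 140 mm above the tip; z points up along the rod.
- long_rod_tip (a point): The tip (lower end) of the longer rod, on its axis.
- short_rod_grip (a point): Shorter rod in the other hole, the same grip but a shaft only 60 mm long; this point is the middle of its grip, 80 mm above its tip. Leave it there.
- stand: Fixed white rod stand, 60 x 130 x 50 mm (x by y by z); origin at the centre of its underside. Its two upright holes (12.5 mm, floor 8 mm above the bench) lie at y = +35 and -35 mm on its own axes; a gripper that closes along the stand's x has room beside both rods.
- specimen_jar: Small jar, 40 mm across, 45 mm tall, origin under its centre. Bystander.
- tape_roll: Roll of tape lying flat, 44 mm across, 20 mm tall, origin under its centre. Bystander.

How it is judged:
On the way, in this order (a step that is already met when the one before it is completed fails the run):
1. the cover lies squarely on the carrier, let go and at rest (horizontal distance between cover_grip and carrier_top below 0.006 m and horizontal distance between upper_bushing and lower_bushing below 0.006 m and z of cover_grip in the frame of carrier_top between 0.036 and 0.0435 m and angle between cover_grip's own z axis and vertical below 0.05 rad and contact force between the fingers and cover below 0.1 N and linear speed of cover below 0.02 m/s), for 0.2 s.
2. the long rod's tip is through the cover's bushing, above the carrier's (horizontal distance between cover_grip and carrier_top below 0.006 m and horizontal distance between upper_bushing and lower_bushing below 0.006 m and z of cover_grip in the frame of carrier_top between 0.036 and 0.0435 m and angle between cover_grip's own z axis and vertical below 0.05 rad and horizontal distance between long_rod_tip and lower_bushing below 0.008 m and horizontal distance between long_rod_grip and upper_bushing below 0.015 m and angle between long_rod_grip's own z axis and vertical below 0.12 rad and z of long_rod_tip in the frame of upper_bushing below -0.014 m and z of long_rod_tip in the frame of lower_bushing above 0 m), for 0.05 s.
At the end, for the whole second after the job is handed in: Cover flat on the carrier (centres and bushings within 6 mm, height within 4 mm, tilt under 0.05 rad) and not held; long rod through both bushings (tilt under 0.12 rad), its tip 3 mm or more below the lower bushing and over 4 mm above the bench, held by the fingers at rest (horizontal distance between cover_grip and carrier_top below 0.006 m and horizontal distance between upper_bushing and lower_bushing below 0.006 m and z of cover_grip in the frame of carrier_top between 0.036 and 0.0435 m and angle between cover_grip's own z axis and vertical below 0.05 rad and horizontal distance between long_rod_tip and lower_bushing below 0.008 m and horizontal distance between long_rod_grip and upper_bushing below 0.015 m and angle between long_rod_grip's own z axis and vertical below 0.12 rad and z of long_rod_tip in the frame of lower_bushing below -0.017 m and height (world z) of long_rod_tip above 0.004 m and contact force between the fingers and long_rod above 1 N and contact force between the fingers and cover below 0.5 N and linear speed of each of long_rod, cover below 0.02 m/s); the arm keeps its last pose, push and grip.
It fails at once if a bystander is moved by more than 25 mm (distance of any of specimen_jar, tape_roll from where it was at the start of the episode above 0.025 m).
It fails at once if the short rod is taken out or tipped over (distance of short_rod_grip from where it was at the start of the episode above 0.025 m).
It also fails if it takes over 61 s, if anything falls off the work surface, if the arm or the gripper's body presses on something with over 40 N, if the wrist force passes 120 N, or if a joint passes its speed limit or range.

ROBOT

A 6-joint arm with a two-finger parallel gripper is mounted at the origin on the work surface. World frame = base frame: x ahead of the robot, y to its left, z up, the work surface at z = 0. Lengths are in m, angles in rad, forces in N, time in s.
With the tool pointing down it reaches from about 0.325 to 0.925 m from the base axis. Payload 3.1 kg.
Tool frame: the origin (TCP) lies at the very end of the fingers, on their centre line; the grasp point (between the pads) lies 19 mm behind it; z points along the fingers, x is the direction in which the jaws open and shut, and the axes are right-handed (so a half turn about z gives the same grasp; the last joint's range is limited). The gripper opens to 85 mm and grips with 20 to 120 N. Pads are 22 mm wide; open, the fingers measure 114 mm over their backs; the gripper's body (76 mm by 85 mm) begins 54 mm behind the grasp point. The pads swing forward as they close: fully open they stand 13 mm farther back than shut.
Start: joints at [1.019, 0.217, 1.613, -0, 1.311, -0.112], TCP at [0.266, 0.566, 0.231] pointing down, gripper open.
Joint ranges: [-2.75, 2.75], [-0.78, 2.1], [0.31, 2.55], [-1.13, 4.27], [0.13, 2.63], [-2.58, 2.58]. Speed limits (rad/s): [2.79, 2.79, 3.14, 3.14, 3.14, 3.14].

INTERFACE

Orientations are given as a unit quaternion [x, y, z, w].
In Python, from cell import get_obs, grab_frame, camera_info, close_job gives the robot as it stands. The module is installed in compiled form; this text tells all that it offers.
- The arm moves only by the shell command python3 -m creep 'ROWS' [OPENING] [FORCE]. ROWS is JSON, a list of rows, each an object of numbers: "x", "y", "z": the shift along the tool's x, y, z in m; "wx", "wy", "wz": the turn, a rotation vector about the tool's x, y, z in rad. In form: [{"x": .., "y": .., "z": .., "wx": .., "wy": .., "wz": ..}, ...]. A call has 1 to 20 rows; each row is the pose to reach, as a shift and turn from the pose commanded when the call began, along the tool's axes at that moment; what a row does not reach only later rows make up. A row lasts 1/12 s, in which the tool goes at most 41.7 mm and 7.16 degrees, less where a joint would pass 70% of its speed; a pose out of reach is approached as far as the arm can. A call with a gripper value outside its range is refused whole. OPENING is the opening, from 0 (shut) to 1 (fully open), set as the call begins (- or left out, the last holds). The fingers move at their own pace and stop on an object; FORCE is the grip in N (left out, the last holds). Time passes only in rows, so rows that repeat a pose let the fingers close. It gives the time, the measured TCP pose, the force and the opening at its end, in the units of the state.
- get_obs(): the state, without advancing time (a new reading comes with each control period).
- grab_frame(name): name is "side" or "top"; returns the picture (480x640x3 uint8, blue, green, red); there is no depth.
- camera_info(name): a dict with "camera_matrix" (3x3 intrinsics, pixels), "k1" (the pictures are not rectified: a ray, as slopes to the right and down, at radius r is drawn at 1 + k1 r^2 times it, then the intrinsics apply), "pose" (4x4, takes a point from camera to world coordinates). Camera axes: x right, y up, looking along -z (the intrinsics and any distortion apply to the point x, -y, -z); pixel columns grow to the right and rows downward; lengths in m; the calibration is good to about 2 mm. A picture is of the moment at which its call begins. camera_info takes no time and is no camera call.
- close_job(): hands the job in, once; it reports no verdict.
The state is a dict: "t": time; "q": joint angles; "dq": joint speeds; "joint_torque": joint torques, N m; "position": TCP position; "tool_rot": TCP orientation; "force": force on the tool from outside, world axes, zero at the start; "wrist_torque": the same for the moment, N m; "finger_gap": finger opening in m.
Only numpy, scipy, OpenCV 4.12 (cv2) and the standard library are available. Lean on these libraries where they do the work, as an engineer would, in place of code of your own. Each camera call takes 0.05 s, during which the arm holds its last target. There are 200 camera calls.

## Working session

There is one attempt and no reset: what is moved stays moved. The work goes in short steps, Python scripts to look and compute and a shell command to move; the robot and the scene stay as the last step left them, time stands still between calls to the robot, and variables do not carry over. Pictures are saved under pics/ and viewed, about 8 in all and at most 12, crops included, and the job is handed in when it is done.

```bash
mkdir -p pics; cat > h.py <<'E'
import numpy as np, cv2
from cell import get_obs, grab_frame, camera_info
def proj(name,P):
    c=camera_info(name);T=np.linalg.inv(np.array(c["pose"]));P=np.atleast_2d(P)
    p=P@T[:3,:3].T+T[:3,3];s=np.c_[p[:,0],-p[:,1]]/-p[:,2:3]
    r2=(s**2).sum(1,keepdims=True);s=s*(1+c["k1"]*r2);K=np.array(c["camera_matrix"])
    return s@K[:2,:2].T+K[:2,2]
def unproj(name,uv,z):
    from scipy.optimize import least_squares
    return np.array([np.r_[least_squares(lambda q:(proj(name,[q[0],q[1],z])[0]-p),[.5,0.],x_scale=.1).x,z] for p in np.atleast_2d(uv)])
E
python3 - <<'E'
from h import *
for n in("top","side"):
    c=camera_info(n);print(n,np.round(c["camera_matrix"],1).tolist(),c["k1"],np.round(c["pose"],3).tolist());cv2.imwrite(f"pics/{n}0.png",grab_frame(n))
print(get_obs())
E
```

```text
top [[608.6, 0.0, 318.4], [0.0, 608.6, 241.1], [0.0, 0.0, 1.0]] -0.17902327412785463 [[0.065, 0.973, -0.22, 0.272], [-0.998, 0.063, -0.014, -0.013], [-0.0, 0.22, 0.975, 1.381], [0.0, 0.0, 0.0, 1.0]]
side [[526.5, 0.0, 312.9], [0.0, 526.5, 245.3], [0.0, 0.0, 1.0]] -0.10243137589348562 [[0.899, 0.246, -0.363, 0.231], [-0.438, 0.542, -0.717, -0.658], [0.021, 0.803, 0.595, 0.675], [0.0, 0.0, 0.0, 1.0]]
{'t': 0.1, 'q': array([ 1.01880497e+00,  2.17718301e-01,  1.61477659e+00, -6.35486571e-06,
        1.31131986e+00, -1.12209054e-01]), 'dq': array([-2.08758553e-06, -1.11464124e-03, -3.70703364e-03, -1.76166380e-04,
       -1.43742841e-03,  5.16275966e-04]), 'joint_torque': array([-1.04345188e-03, -3.98075080e+01, -3.04971027e+01, -2.09774221e-04,
        4.21715202e-03,  7.32098329e-06]), 'position': array([0.26568487, 0.56489916, 0.23007279]), 'tool_rot': array([ 8.44316070e-01,  5.35844324e-01, -9.97496424e-04,  4.89324569e-04]), 'force': array([-0.12544181,  0.33484319,  0.25647271]), 'wrist_torque': array([0.02302726, 0.00613866, 0.02694319]), 'finger_gap': 0.08555028597089141}
```

View pics/top0.png

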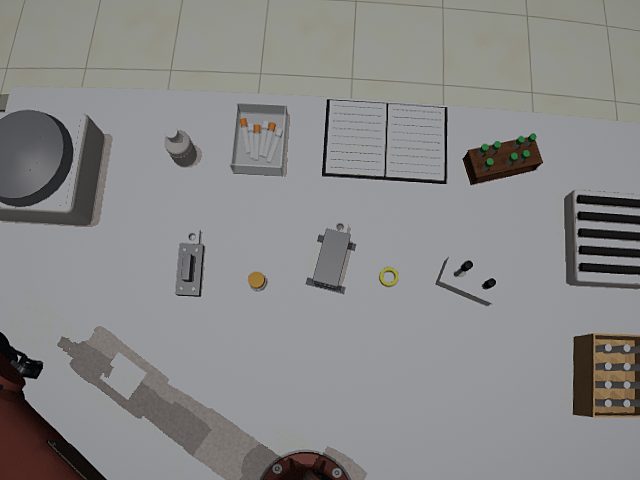

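View pics/side0.png

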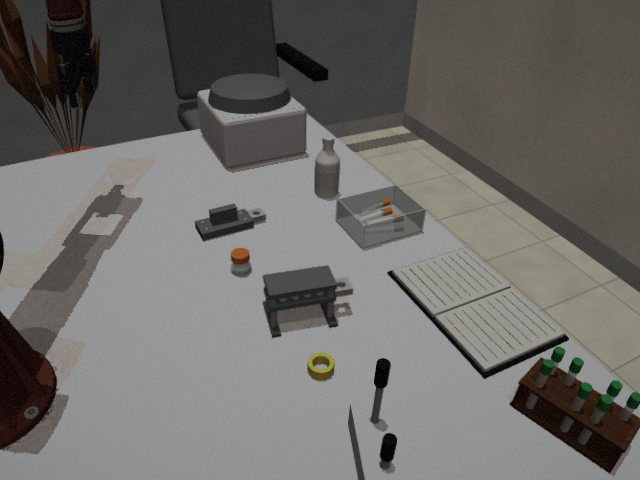

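Top view: the cover is near (190,268), the carrier near (332,257), the rods near (466,266) and (489,283). In the side view the long rod's grip is at (382,374) and the short one's at (388,447). Next I'll take enlarged crops.

```bash
python3 - <<'E'
import cv2,numpy as np
t=cv2.imread("pics/top0.png");s=cv2.imread("pics/side0.png")
r=lambda i,x,y,w,h,k:cv2.resize(i[y:y+h,x:x+w],None,fx=k,fy=k,interpolation=cv2.INTER_CUBIC)
a=np.hstack([r(t,165,220,50,85,6),r(t,295,215,75,85,6)])   # 300+450 wide,510
cv2.imwrite("pics/c1.png",a)
b=np.hstack([r(t,430,245,75,70,5),r(s,340,350,75,70,5)])
c=np.hstack([r(s,190,195,85,50,4),r(s,260,260,100,50,4)])[:,:740]
cv2.imwrite("pics/c2.png",np.vstack([b[:,:740],c]))
E
```

```text
(no output)
```

View pics/c1.png

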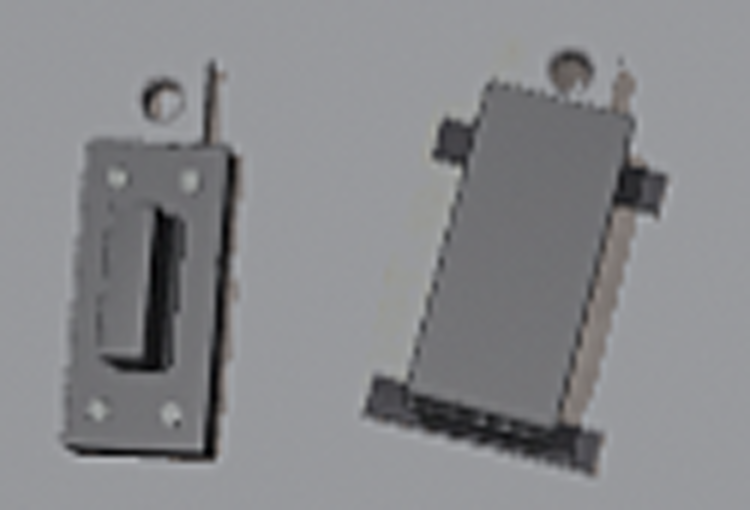

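View pics/c2.png

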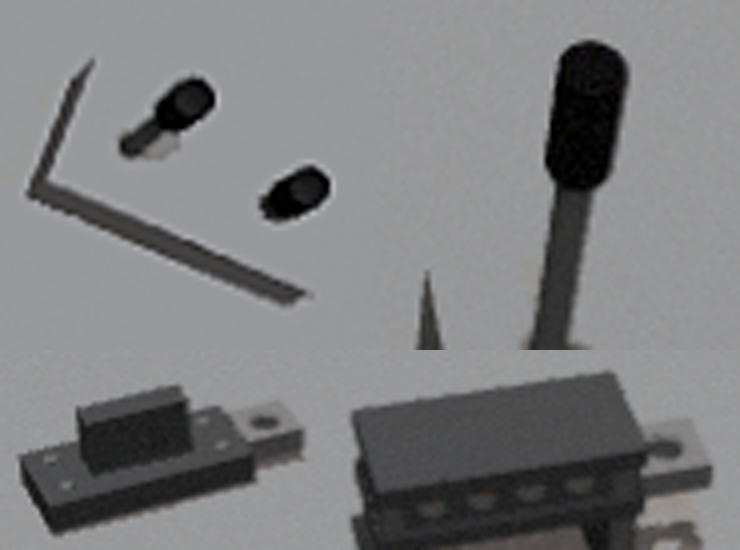

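```bash
cat > fit.py <<'E'
from h import *
from scipy.optimize import least_squares
u=lambda L,x0,y0,k,ox=0,oy=0:[(x0+(a-ox+.5)/k-.5,y0+(b-oy+.5)/k-.5) for a,b in L]
R=lambda a:np.array([[np.cos(a),-np.sin(a)],[np.sin(a),np.cos(a)]])
def fit(nm,items,x0):
    def res(q,it=items):
        return np.concatenate([(proj(c,np.c_[np.array(m)[:,:2]@R(q[2]).T+q[:2],np.array(m)[:,2]])-np.array(p)).ravel() for c,m,p in it])
    for it in [items]+[[i] for i in items]:
        s=least_squares(lambda q:res(q,it),x0,loss="soft_l1",x_scale=[.1,.1,1]);print(nm,len(it)>1 and "both" or it[0][0],np.round(s.x,4),np.round(res(s.x,it),1).tolist())
C=lambda z:[(.06,.028,z),(.06,-.028,z),(-.06,-.028,z),(-.06,.028,z)]
fit("cover",[("top",C(.02)[:1]+C(.02)[1:]+[(.077,0,.02)],u([(88,141),(226,148),(207,452),(66,443),(162,100)],165,220,6)),
 ("side",C(.02)+[(.077,0,.02)],u([(220,405),(253,462),(50,508),(20,457),(265,422)],190,195,4,0,350))],[.5,.25,0])
fit("carrier",[("top",C(.085)+[(.077,0,.059)],u([(488,84),(632,112),(557,425),(410,390),(571,70)],295,215,6,300)),
 ("side",C(.085)+[(.077,0,.059)],u([(612,373),(645,452),(380,492),(355,412),(668,448)],260,260,4,340,350))],[.5,0,0])
print("long top",unproj("top",u([(192,97)],430,245,5),.168),"base",unproj("top",u([(130,146)],430,245,5),.05),"side top",unproj("side",u([(593,64)],340,350,5,375),.168))
print("short",unproj("top",u([(307,186)],430,245,5),.108))
print("stand",unproj("top",u([(92,62),(38,182),(305,294)],430,245,5),.05))
print("jar",unproj("top",[(257,280)],.045),"tape",unproj("top",[(389,277)],.02))
E
python3 fit.py
```

```text
cover both [0.4926 0.2978 0.0335] [0.1, 0.6, 0.9, 0.2, 0.4, 1.3, -0.3, 1.8, 0.2, 0.7, 0.2, -0.9, 1.3, -3.0, 0.6, -0.8, 0.1, -1.0, 0.5, -1.0]
cover top [0.4947 0.2985 0.0353] [-0.2, -0.2, 0.6, -0.7, 0.2, 0.3, -0.5, 0.9, -0.1, -0.2]
cover side [0.4901 0.2941 0.0194] [-0.0, 0.3, 0.8, -1.7, -0.4, 0.3, -0.5, -0.1, 0.2, 0.3]
carrier both [ 0.5288 -0.0255 -0.1799] [0.2, 0.2, 1.0, 1.5, 0.6, 2.1, -0.2, 1.7, 0.2, 1.1, 1.1, -1.8, 2.4, -1.9, 0.3, -0.4, -0.1, -1.1, 0.1, -1.3]
carrier top [ 0.5319 -0.0246 -0.1773] [-0.2, -1.2, 0.6, 0.1, 0.3, 0.7, -0.4, 0.3, -0.2, -0.3]
carrier side [ 0.5264 -0.028  -0.1925] [0.8, -0.5, 1.8, -0.4, -0.8, 0.7, -0.8, -0.2, -0.2, 0.2]
long top [[ 0.51726793 -0.30377916  0.168     ]] base [[ 0.51706442 -0.30413976  0.05      ]] side top [[ 0.51259957 -0.30593355  0.168     ]]
short [[ 0.4936056 -0.3692149  0.108    ]]
stand [[ 0.55430905 -0.28608776  0.05      ]
 [ 0.49827582 -0.26287075  0.05      ]
 [ 0.45489813 -0.38506538  0.05      ]]
jar [[0.4757646  0.13742532 0.045     ]] tape [[ 0.50580273 -0.15792582  0.02      ]]
```

Seen from one camera, the cover-to-carrier offset agrees between views to about 1 mm. The two cameras disagree in absolute position by about 4 mm, so I'll rely on relative offsets. Now moving to the cover.

```bash
cat >> h.py <<'E'
def to(x,y,z,ang=None):
    "tool-axis shift from the measured pose to TCP x,y,z with jaw angle ang"
    from scipy.spatial.transform import Rotation as Ro
    o=get_obs();A=Ro.from_quat(o["tool_rot"]).as_matrix();a=np.arctan2(A[1,0],A[0,0])
    print("t",o["t"],"pos",o["position"].round(4),"ang",a.round(4),"tilt",A[:2,2].round(4),"F",o["force"].round(1),"gap",round(o["finger_gap"],4),"q",o["q"].round(2))
    print(" shift",(A.T@(np.array([x,y,z])-o["position"])).round(4),"wz",None if ang is None else round(a-ang,4))
E
python3 -c "
from h import *
to(.4925,.2965,.125,1.604)"
```

```text
t 0.1 pos [0.2657 0.5649 0.2301] ang 1.131 tilt [-0.0012 -0.0019] F [-0.1  0.3  0.3] gap 0.0856 q [ 1.02  0.22  1.61 -0.    1.31 -0.11]
 shift [-0.1461  0.3195  0.1053] wz -0.473
```

```bash
python3 -m creep '[{"x":-0.037,"y":0.080,"z":0.02,"wz":-0.12},{"x":-0.073,"y":0.16,"z":0.05,"wz":-0.24},{"x":-0.11,"y":0.24,"z":0.08,"wz":-0.36},{"x":-0.146,"y":0.3195,"z":0.105,"wz":-0.473},{"x":-0.146,"y":0.3195,"z":0.105,"wz":-0.473},{"x":-0.146,"y":0.3195,"z":0.105,"wz":-0.473},{"x":-0.146,"y":0.3195,"z":0.105,"wz":-0.473},{"x":-0.146,"y":0.3195,"z":0.105,"wz":-0.473},{"x":-0.146,"y":0.3195,"z":0.105,"wz":-0.473},{"x":-0.146,"y":0.3195,"z":0.105,"wz":-0.473},{"x":-0.146,"y":0.3195,"z":0.105,"wz":-0.473},{"x":-0.146,"y":0.3195,"z":0.105,"wz":-0.473},{"x":-0.146,"y":0.3195,"z":0.105,"wz":-0.473},{"x":-0.146,"y":0.3195,"z":0.105,"wz":-0.473}]' 1 40; python3 -c "
from h import *
to(.4925,.2965,.025,1.604)
t=grab_frame('top');s=grab_frame('side')
r=lambda i,x,y,w,h,k:cv2.resize(i[y:y+h,x:x+w],None,fx=k,fy=k,interpolation=cv2.INTER_CUBIC)
cv2.imwrite('pics/g1.png',np.hstack([r(t,140,200,100,120,4),r(s,180,120,100,120,4)]))"
```

```text
t 0.1 pos [0.2657 0.5649 0.2301] ang 1.131 tilt [-0.0012 -0.0019] F [-0.1  0.3  0.3] gap 0.0856 q [ 1.02  0.22  1.61 -0.    1.31 -0.11]
 shift [-0.1458  0.3196  0.2053] wz -0.473schema error: expected keys x, y, z, wx, wy, wz
```

View pics/g1.png

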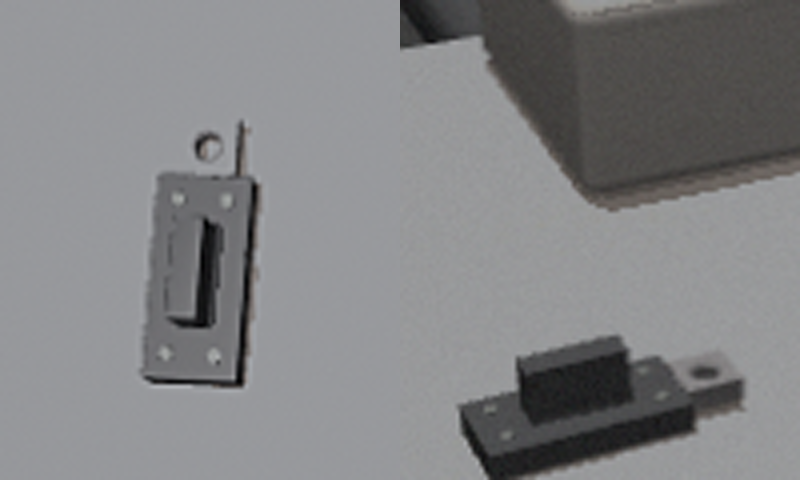

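The move was refused because every row needs all six keys, so the arm didn't move. The crop shows the cover undisturbed. That's 5 pictures viewed.

```bash
python3 -m creep '[{"x":-0.037,"y":0.080,"z":0.02,"wx":0,"wy":0,"wz":-0.12},{"x":-0.073,"y":0.16,"z":0.05,"wx":0,"wy":0,"wz":-0.24},{"x":-0.11,"y":0.24,"z":0.08,"wx":0,"wy":0,"wz":-0.36},{"x":-0.146,"y":0.3195,"z":0.105,"wx":0,"wy":0,"wz":-0.473},{"x":-0.146,"y":0.3195,"z":0.105,"wx":0,"wy":0,"wz":-0.473},{"x":-0.146,"y":0.3195,"z":0.105,"wx":0,"wy":0,"wz":-0.473},{"x":-0.146,"y":0.3195,"z":0.105,"wx":0,"wy":0,"wz":-0.473},{"x":-0.146,"y":0.3195,"z":0.105,"wx":0,"wy":0,"wz":-0.473},{"x":-0.146,"y":0.3195,"z":0.105,"wx":0,"wy":0,"wz":-0.473},{"x":-0.146,"y":0.3195,"z":0.105,"wx":0,"wy":0,"wz":-0.473},{"x":-0.146,"y":0.3195,"z":0.105,"wx":0,"wy":0,"wz":-0.473},{"x":-0.146,"y":0.3195,"z":0.105,"wx":0,"wy":0,"wz":-0.473},{"x":-0.146,"y":0.3195,"z":0.105,"wx":0,"wy":0,"wz":-0.473}]' 1 40; python3 -c "
from h import *
to(.4925,.2965,.025,1.604)
t=grab_frame('top');s=grab_frame('side')
r=lambda i,x,y,w,h,k:cv2.resize(i[y:y+h,x:x+w],None,fx=k,fy=k,interpolation=cv2.INTER_CUBIC)
cv2.imwrite('pics/g2.png',np.hstack([r(t,140,200,100,120,4),r(s,180,120,100,120,4)]))"
```

```text
t: 1.28
position: [0.4925, 0.2985, 0.1267]
tool_rot: [0.695, 0.719, 0.0, -0.0]
force: [-0.5, 0.4, 0.4]
finger_gap: 0.0853
t 1.2833 pos [0.4925 0.2985 0.1267] ang 1.6053 tilt [0.0003 0.0006] F [-0.5  0.4  0.4] gap 0.0853 q [ 0.42  0.22  1.81  0.    1.1  -1.18]
 shift [-2.100e-03 -1.000e-04  1.017e-01] wz 0.0013
```

View pics/g2.png

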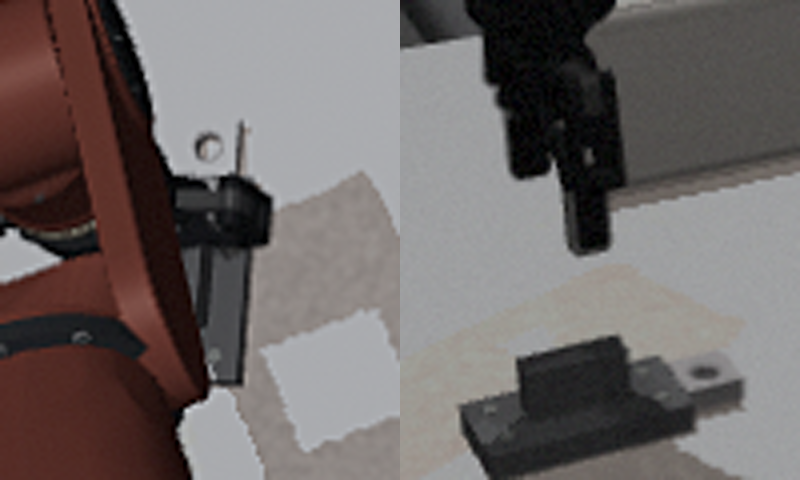

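The open fingers straddle the rib, with the near fingertip at crop (587,250), so I'll descend and grip.

```bash
python3 -m creep '[{"x":-0.001,"y":0,"z":0.035,"wx":0,"wy":0,"wz":0},{"x":-0.001,"y":0,"z":0.065,"wx":0,"wy":0,"wz":0},{"x":-0.001,"y":0,"z":0.085,"wx":0,"wy":0,"wz":0},{"x":-0.001,"y":0,"z":0.095,"wx":0,"wy":0,"wz":0},{"x":-0.001,"y":0,"z":0.101,"wx":0,"wy":0,"wz":0},{"x":-0.001,"y":0,"z":0.101,"wx":0,"wy":0,"wz":0},{"x":-0.001,"y":0,"z":0.101,"wx":0,"wy":0,"wz":0},{"x":-0.001,"y":0,"z":0.101,"wx":0,"wy":0,"wz":0}]' && python3 -m creep '[{"x":0,"y":0,"z":0,"wx":0,"wy":0,"wz":0},{"x":0,"y":0,"z":0,"wx":0,"wy":0,"wz":0},{"x":0,"y":0,"z":0,"wx":0,"wy":0,"wz":0},{"x":0,"y":0,"z":0,"wx":0,"wy":0,"wz":0},{"x":0,"y":0,"z":0,"wx":0,"wy":0,"wz":0},{"x":0,"y":0,"z":0,"wx":0,"wy":0,"wz":0},{"x":0,"y":0,"z":0,"wx":0,"wy":0,"wz":0},{"x":0,"y":0,"z":0,"wx":0,"wy":0,"wz":0},{"x":0,"y":0,"z":0,"wx":0,"wy":0,"wz":0},{"x":0,"y":0,"z":0,"wx":0,"wy":0,"wz":0}]' 0.1 60; python3 -c "
from h import *
to(.4925,.2965,.025,1.604)"
```

```text
t: 2.05
position: [0.4945, 0.2973, 0.0272]
tool_rot: [0.695, 0.719, 0.002, 0.001]
force: [-0.0, 0.4, 0.0]
finger_gap: 0.0852
t: 2.88
position: [0.4935, 0.2966, 0.0257]
tool_rot: [0.695, 0.719, 0.0, 0.0]
force: [0.3, 1.0, 2.1]
finger_gap: 0.0168
t 2.8833 pos [0.4935 0.2966 0.0257] ang 1.604 tilt [0.0008 0.0003] F [0.3 1.  2.1] gap 0.0168 q [ 0.42  0.37  1.85 -0.    0.92 -1.18]
 shift [-0.     -0.001   0.0007] wz -0.0
```

```bash
python3 -m creep '[{"x":0,"y":0,"z":-0.01,"wx":0,"wy":0,"wz":0},{"x":0,"y":0,"z":-0.03,"wx":0,"wy":0,"wz":0},{"x":0,"y":0,"z":-0.06,"wx":0,"wy":0,"wz":0},{"x":0,"y":0,"z":-0.09,"wx":0,"wy":0,"wz":0},{"x":0,"y":0,"z":-0.12,"wx":0,"wy":0,"wz":0},{"x":0,"y":0,"z":-0.14,"wx":0,"wy":0,"wz":0},{"x":0,"y":0,"z":-0.14,"wx":0,"wy":0,"wz":0},{"x":0,"y":0,"z":-0.14,"wx":0,"wy":0,"wz":0},{"x":0,"y":0,"z":-0.14,"wx":0,"wy":0,"wz":0},{"x":0,"y":0,"z":-0.14,"wx":0,"wy":0,"wz":0}]'; python3 -c "
from h import *
to(.5303,-.026,.150,1.3917)"
```

```text
t: 3.72
position: [0.4911, 0.2955, 0.1625]
tool_rot: [0.695, 0.719, -0.002, -0.001]
force: [-0.3, -0.2, -1.2]
finger_gap: 0.017
t 3.7167 pos [0.4911 0.2955 0.1625] ang 1.604 tilt [-0.0049 -0.0022] F [-0.3 -0.2 -1.2] gap 0.017 q [ 0.42  0.18  1.79 -0.    1.17 -1.18]
 shift [-0.3226  0.0286  0.013 ] wz 0.2123
```

```bash
python3 -m creep '[{"x":-0.012,"y":0.001,"z":0,"wx":0,"wy":0,"wz":0.01},{"x":-0.037,"y":0.003,"z":0,"wx":0,"wy":0,"wz":0.03},{"x":-0.067,"y":0.006,"z":0,"wx":0,"wy":0,"wz":0.05},{"x":-0.1,"y":0.009,"z":0,"wx":0,"wy":0,"wz":0.07},{"x":-0.133,"y":0.012,"z":0,"wx":0,"wy":0,"wz":0.09},{"x":-0.166,"y":0.015,"z":0,"wx":0,"wy":0,"wz":0.11},{"x":-0.199,"y":0.018,"z":0,"wx":0,"wy":0,"wz":0.13},{"x":-0.232,"y":0.021,"z":0,"wx":0,"wy":0,"wz":0.15},{"x":-0.262,"y":0.024,"z":0,"wx":0,"wy":0,"wz":0.17},{"x":-0.287,"y":0.026,"z":0,"wx":0,"wy":0,"wz":0.19},{"x":-0.307,"y":0.028,"z":0.005,"wx":0,"wy":0,"wz":0.2},{"x":-0.318,"y":0.0286,"z":0.01,"wx":0,"wy":0,"wz":0.21},{"x":-0.3226,"y":0.0286,"z":0.013,"wx":0,"wy":0,"wz":0.2123},{"x":-0.3226,"y":0.0286,"z":0.013,"wx":0,"wy":0,"wz":0.2123},{"x":-0.3226,"y":0.0286,"z":0.013,"wx":0,"wy":0,"wz":0.2123},{"x":-0.3226,"y":0.0286,"z":0.013,"wx":0,"wy":0,"wz":0.2123},{"x":-0.3226,"y":0.0286,"z":0.013,"wx":0,"wy":0,"wz":0.2123},{"x":-0.3226,"y":0.0286,"z":0.013,"wx":0,"wy":0,"wz":0.2123},{"x":-0.3226,"y":0.0286,"z":0.013,"wx":0,"wy":0,"wz":0.2123}]'; python3 -c "
from h import *
to(.5303,-.026,.12,1.3917)
t=grab_frame('top');s=grab_frame('side')
cv2.imwrite('pics/top1.png',t);cv2.imwrite('pics/side1.png',s)
r=lambda i,x,y,w,h,k:cv2.resize(i[y:y+h,x:x+w],None,fx=k,fy=k,interpolation=cv2.INTER_CUBIC)
cv2.imwrite('pics/g3.png',np.hstack([r(s,250,200,120,120,5),r(t,310,200,40,120,5)]))"
```

```text
t: 5.3
position: [0.5325, -0.0243, 0.1526]
tool_rot: [0.767, 0.642, 0.0, 0.0]
force: [0.1, -0.4, -0.9]
finger_gap: 0.0173
t 5.3 pos [ 0.5325 -0.0243  0.1526] ang 1.3929 tilt [0.0005 0.    ] F [ 0.1 -0.4 -0.9] gap 0.0173 q [-0.18  0.1   1.9   0.    1.14 -1.57]
 shift [-0.002  -0.0019  0.0326] wz 0.0012
```

View pics/g3.png

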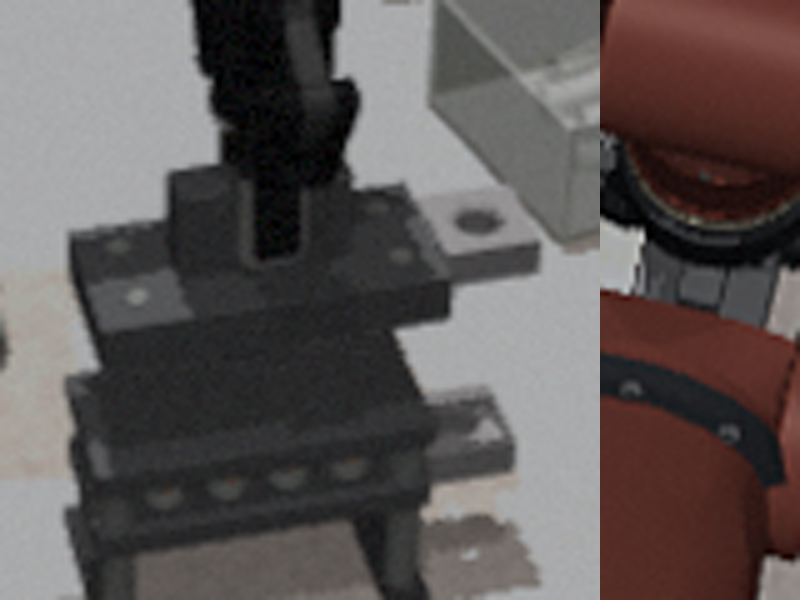

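In the side crop the cover hangs level over the carrier. Its plate corners are at about (405,183), (450,282), (100,335), (70,232) and its bore at (478,220). That's 7 pictures viewed. I'll fit this and compare it with the carrier's fit from the same camera.

```bash
sed -n 1,10p fit.py > fitlib.py; python3 - <<'E'
from fitlib import *
C=lambda z:[(.06,.028,z),(.06,-.028,z),(-.06,-.028,z),(-.06,.028,z)]
for z in (.145,.148):
  fit("cover",[("side",C(z)+[(.077,0,z)],u([(405,183),(450,282),(100,335),(70,232),(478,220)],250,200,5))],[.5,0.,0])
# carrier again in same picture: near top edge corners + far right
fit("carrier",[("side",[C(.085)[0],C(.085)[1],C(.085)[2],(.077,0,.059)],u([(395,330),(432,433),(98,484),(468,425)],250,200,5))],[.5,0.,0])
E
```

```text
cover side [ 0.5302 -0.0252 -0.1838] [0.2, 0.0, 1.1, -0.6, -0.2, -0.2, -0.9, 0.1, -0.1, 0.6]
cover side [ 0.5302 -0.0252 -0.1838] [0.2, 0.0, 1.1, -0.6, -0.2, -0.2, -0.9, 0.1, -0.1, 0.6]
cover side [ 0.5284 -0.0287 -0.1818] [0.2, -0.1, 1.3, -0.7, -0.4, -0.1, -1.2, 0.1, 0.1, 0.5]
cover side [ 0.5284 -0.0287 -0.1818] [0.2, -0.1, 1.3, -0.7, -0.4, -0.1, -1.2, 0.1, 0.1, 0.5]
carrier side [ 0.526  -0.0298 -0.1987] [0.3, 0.0, 1.9, -0.6, -0.4, -0.0, -1.5, 0.6]
carrier side [ 0.526  -0.0298 -0.1987] [0.3, 0.0, 1.9, -0.6, -0.4, -0.0, -1.5, 0.6]
```

```bash
python3 -m creep '[{"x":-0.0016,"y":-0.002,"z":0.008,"wx":0,"wy":0,"wz":0.004},{"x":-0.0016,"y":-0.002,"z":0.018,"wx":0,"wy":0,"wz":0.004},{"x":-0.0016,"y":-0.002,"z":0.026,"wx":0,"wy":0,"wz":0.004},{"x":-0.0016,"y":-0.002,"z":0.032,"wx":0,"wy":0,"wz":0.004},{"x":-0.0016,"y":-0.002,"z":0.036,"wx":0,"wy":0,"wz":0.004},{"x":-0.0016,"y":-0.002,"z":0.036,"wx":0,"wy":0,"wz":0.004},{"x":-0.0016,"y":-0.002,"z":0.036,"wx":0,"wy":0,"wz":0.004},{"x":-0.0016,"y":-0.002,"z":0.036,"wx":0,"wy":0,"wz":0.004},{"x":-0.0016,"y":-0.002,"z":0.036,"wx":0,"wy":0,"wz":0.004},{"x":-0.0016,"y":-0.002,"z":0.036,"wx":0,"wy":0,"wz":0.004},{"x":-0.0016,"y":-0.002,"z":0.036,"wx":0,"wy":0,"wz":0.004}]'; python3 -c "
from h import *
to(.5303,-.0255,.1107,1.388)
s=grab_frame('side');cv2.imwrite('pics/side2.png',s)
cv2.imwrite('pics/g4.png',cv2.resize(s[220:320,255:365],None,fx=6,fy=6,interpolation=cv2.INTER_CUBIC))"
```

```text
t: 6.32
position: [0.5305, -0.0264, 0.1168]
tool_rot: [0.769, 0.64, 0.0, 0.0]
force: [0.5, 0.2, -1.1]
finger_gap: 0.0171
t 6.3167 pos [ 0.5305 -0.0264  0.1168] ang 1.3877 tilt [ 0.0009 -0.0002] F [ 0.5  0.2 -1.1] gap 0.0171 q [-0.18  0.15  1.93 -0.    1.07 -1.57]
 shift [ 0.0008 -0.0003  0.0061] wz -0.0003
```

View pics/g4.png

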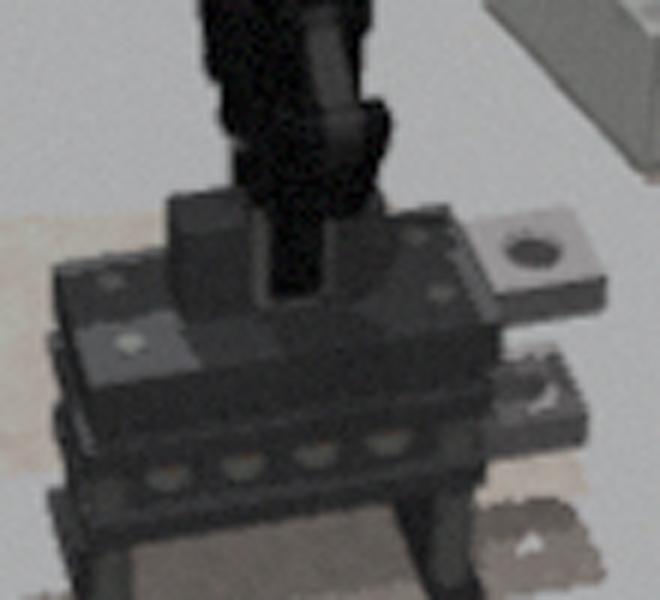

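The cover is just above the carrier. The upper bushing's end corners are at (607,277) and (583,210), the lower's at (588,402) and (560,345). I'll compare them numerically (8 pictures viewed).

```bash
python3 - <<'E'
from fitlib import *
f=lambda L,z:unproj("side",u(L,255,220,6),z)
for z in(.110,.112):
  print(z,((f([(607,277),(583,210)],z)-f([(588,402),(560,345)],.059))*1000).round(1))
# cover plate near edge corners vs carrier near edge corners (z=.085)
print(((f([(500,326),(85,387)],.111)-f([(494,385),(95,447)],.085))*1000).round(1))
print(f([(607,277),(583,210)],.111),f([(588,402),(560,345)],.059))
E
```

```text
0.11 [[-0.1 -4.5 51. ]
 [ 3.9 -0.6 51. ]]
0.112 [[-1.5 -6.6 53. ]
 [ 2.5 -2.9 53. ]]
[[-1.9 -4.5 26. ]
 [-3.5 -3.4 26. ]]
[[ 0.61641843 -0.06202615  0.111     ]
 [ 0.62562808 -0.03165318  0.111     ]] [[ 0.61724657 -0.05649742  0.059     ]
 [ 0.62247255 -0.02989653  0.059     ]]
```

```bash
python3 -m creep '[{"x":0.0006,"y":0,"z":0.002,"wx":0,"wy":0,"wz":0},{"x":0.0006,"y":0,"z":0.004,"wx":0,"wy":0,"wz":0},{"x":0.0006,"y":0,"z":0.006,"wx":0,"wy":0,"wz":0},{"x":0.0006,"y":0,"z":0.007,"wx":0,"wy":0,"wz":0},{"x":0.0006,"y":0,"z":0.007,"wx":0,"wy":0,"wz":0},{"x":0.0006,"y":0,"z":0.007,"wx":0,"wy":0,"wz":0},{"x":0.0006,"y":0,"z":0.007,"wx":0,"wy":0,"wz":0}]'; python3 -c "
from h import *
to(.5303,-.0255,.1107,1.388)
s=np.mean([grab_frame('side') for _ in range(8)],0).astype(np.uint8);cv2.imwrite('pics/side3.png',s)
g=cv2.resize(s[225:315,260:360],None,fx=6.6,fy=6.6,interpolation=cv2.INTER_CUBIC).astype(float)
cv2.imwrite('pics/g5.png',np.clip(255*(g/255)**.6,0,255).astype(np.uint8))"
```

```text
t: 6.95
position: [0.5303, -0.0257, 0.1106]
tool_rot: [0.769, 0.64, -0.0, -0.0]
force: [-3.4, -0.1, 6.5]
finger_gap: 0.0171
t 6.95 pos [ 0.5303 -0.0257  0.1106] ang 1.3878 tilt [-0.0003  0.    ] F [-3.4 -0.1  6.5] gap 0.0171 q [-0.18  0.16  1.93 -0.    1.06 -1.57]
 shift [ 0.0001 -0.0001 -0.0001] wz -0.0002
```

View pics/g5.png

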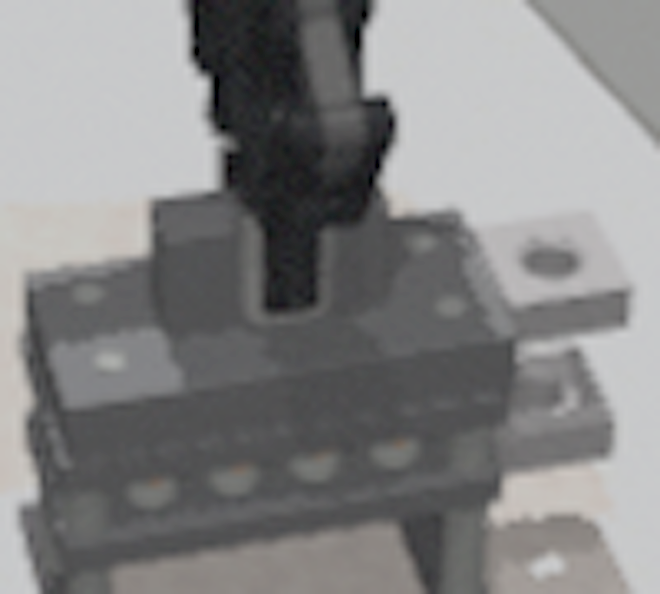

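Contact came at the expected height. Upper bushing corners are now at (633,291), (603,215) and (628,325), lower ones at (612,407), (582,352) and (610,458), and the upper bore at (553,261). That's 9 pictures viewed.

```bash
python3 - <<'E'
from fitlib import *
f=lambda L,z:unproj("side",u(L,260,225,6.6),z)
U=np.r_[f([(633,291),(603,215)],.105),f([(628,325)],.091)];L=np.r_[f([(612,407),(582,352)],.059),f([(610,458)],.045)]
print(((U-L)*1000).round(1));print(U,L)
print("bore",f([(553,261)],.105))
C=lambda z:[(.06,.028,z),(.06,-.028,z),(-.06,-.028,z),(-.06,.028,z)]
fit("cover",[("side",C(.105)+[(.077,0,.105),(.094,-.017,.105),(.094,.017,.105)],u([(462,210),(513,340),(65,409),(28,278),(553,261),(633,291),(603,215)],260,225,6.6))],[.5,0.,0])
E
```

```text
[[-1.1 -7.  46. ]
 [ 3.8  0.9 46. ]
 [ 2.1  0.3 46. ]]
[[ 0.61610719 -0.06249249  0.105     ]
 [ 0.62483718 -0.03092194  0.105     ]
 [ 0.61727681 -0.0597359   0.091     ]] [[ 0.6172464  -0.05547777  0.059     ]
 [ 0.62107148 -0.03182416  0.059     ]
 [ 0.61513308 -0.06001076  0.045     ]]
bore [[ 0.60307647 -0.04273867  0.105     ]]
cover side [ 0.5275 -0.0287 -0.1936] [0.1, -0.2, 1.7, -0.2, -0.2, 0.3, -0.9, -0.7, 0.2, 0.3, 0.5, 0.3, -1.1, 0.0]
cover side [ 0.5275 -0.0287 -0.1936] [0.1, -0.2, 1.7, -0.2, -0.2, 0.3, -0.9, -0.7, 0.2, 0.3, 0.5, 0.3, -1.1, 0.0]
```

The cover fits within about 1.3 mm of the carrier, seen from the same camera. Releasing and rising.

```bash
python3 -m creep '[{"x":0,"y":0,"z":-0.0005,"wx":0,"wy":0,"wz":0},{"x":0,"y":0,"z":-0.0005,"wx":0,"wy":0,"wz":0},{"x":0,"y":0,"z":-0.0005,"wx":0,"wy":0,"wz":0},{"x":0,"y":0,"z":-0.0005,"wx":0,"wy":0,"wz":0},{"x":0,"y":0,"z":-0.0005,"wx":0,"wy":0,"wz":0},{"x":0,"y":0,"z":-0.0005,"wx":0,"wy":0,"wz":0},{"x":0,"y":0,"z":-0.0005,"wx":0,"wy":0,"wz":0},{"x":0,"y":0,"z":-0.0005,"wx":0,"wy":0,"wz":0},{"x":0,"y":0,"z":-0.02,"wx":0,"wy":0,"wz":0},{"x":0,"y":0,"z":-0.05,"wx":0,"wy":0,"wz":0},{"x":0,"y":0,"z":-0.085,"wx":0,"wy":0,"wz":0},{"x":0,"y":0,"z":-0.12,"wx":0,"wy":0,"wz":0},{"x":0,"y":0,"z":-0.15,"wx":0,"wy":0,"wz":0},{"x":0,"y":0,"z":-0.15,"wx":0,"wy":0,"wz":0},{"x":0,"y":0,"z":-0.15,"wx":0,"wy":0,"wz":0},{"x":0,"y":0,"z":-0.15,"wx":0,"wy":0,"wz":0},{"x":0,"y":0,"z":-0.15,"wx":0,"wy":0,"wz":0}]' 0.6; python3 -c "
from h import *
to(.515,-.305,.25,-.345)"
```

```text
t: 8.77
position: [0.5289, -0.0255, 0.2572]
tool_rot: [0.769, 0.639, -0.001, -0.001]
force: [0.3, 0.2, -0.6]
finger_gap: 0.051
t 8.7667 pos [ 0.5289 -0.0255  0.2572] ang 1.3876 tilt [-0.0037  0.0007] F [ 0.3  0.2 -0.6] gap 0.051 q [-0.18 -0.01  1.81 -0.    1.34 -1.57]
 shift [-0.2774  0.0373  0.007 ] wz 1.7326
```

```bash
python3 -m creep '[{"x":-0.02,"y":0.003,"z":0,"wx":0,"wy":0,"wz":0.12},{"x":-0.045,"y":0.006,"z":0,"wx":0,"wy":0,"wz":0.24},{"x":-0.07,"y":0.009,"z":0,"wx":0,"wy":0,"wz":0.36},{"x":-0.095,"y":0.012,"z":0,"wx":0,"wy":0,"wz":0.48},{"x":-0.12,"y":0.015,"z":0,"wx":0,"wy":0,"wz":0.6},{"x":-0.145,"y":0.018,"z":0,"wx":0,"wy":0,"wz":0.72},{"x":-0.17,"y":0.022,"z":0,"wx":0,"wy":0,"wz":0.84},{"x":-0.195,"y":0.026,"z":0,"wx":0,"wy":0,"wz":0.96},{"x":-0.22,"y":0.03,"z":0,"wx":0,"wy":0,"wz":1.08},{"x":-0.24,"y":0.033,"z":0,"wx":0,"wy":0,"wz":1.2},{"x":-0.26,"y":0.035,"z":0,"wx":0,"wy":0,"wz":1.32},{"x":-0.27,"y":0.037,"z":0,"wx":0,"wy":0,"wz":1.44},{"x":-0.2774,"y":0.0373,"z":0.007,"wx":0,"wy":0,"wz":1.56},{"x":-0.2774,"y":0.0373,"z":0.007,"wx":0,"wy":0,"wz":1.68},{"x":-0.2774,"y":0.0373,"z":0.007,"wx":0,"wy":0,"wz":1.7326},{"x":-0.2774,"y":0.0373,"z":0.007,"wx":0,"wy":0,"wz":1.7326},{"x":-0.2774,"y":0.0373,"z":0.007,"wx":0,"wy":0,"wz":1.7326},{"x":-0.2774,"y":0.0373,"z":0.007,"wx":0,"wy":0,"wz":1.7326},{"x":-0.2774,"y":0.0373,"z":0.007,"wx":0,"wy":0,"wz":1.7326},{"x":-0.2774,"y":0.0373,"z":0.007,"wx":0,"wy":0,"wz":1.7326}]' 0.6 60; python3 -c "
from h import *
to(.515,-.305,.131,-.345)
t=np.mean([grab_frame('top') for _ in range(4)],0).astype(np.uint8);s=np.mean([grab_frame('side') for _ in range(4)],0).astype(np.uint8)
cv2.imwrite('pics/top4.png',t);cv2.imwrite('pics/side4.png',s)
r=lambda i,x,y,w,h,k:cv2.resize(i[y:y+h,x:x+w],None,fx=k,fy=k,interpolation=cv2.INTER_CUBIC)
b=np.vstack([r(s,335,280,75,120,5)]);a=np.vstack([r(t,300,215,66,80,6)[:, :]]);a=cv2.copyMakeBorder(a,0,120,0,0,cv2.BORDER_CONSTANT)
cv2.imwrite('pics/g6.png',np.hstack([b,a]))"
```

```text
t: 10.43
position: [0.5163, -0.305, 0.2521]
tool_rot: [0.985, -0.171, -0.0, -0.0]
force: [-0.4, 0.2, -0.2]
finger_gap: 0.0515
t 10.4333 pos [ 0.5163 -0.305   0.2521] ang -0.3441 tilt [-0.0003  0.0002] F [-0.4  0.2 -0.2] gap 0.0515 q [-0.65  0.15  1.65 -0.    1.34 -0.31]
 shift [-0.0012  0.0004  0.1211] wz 0.0009
```

View pics/g6.png

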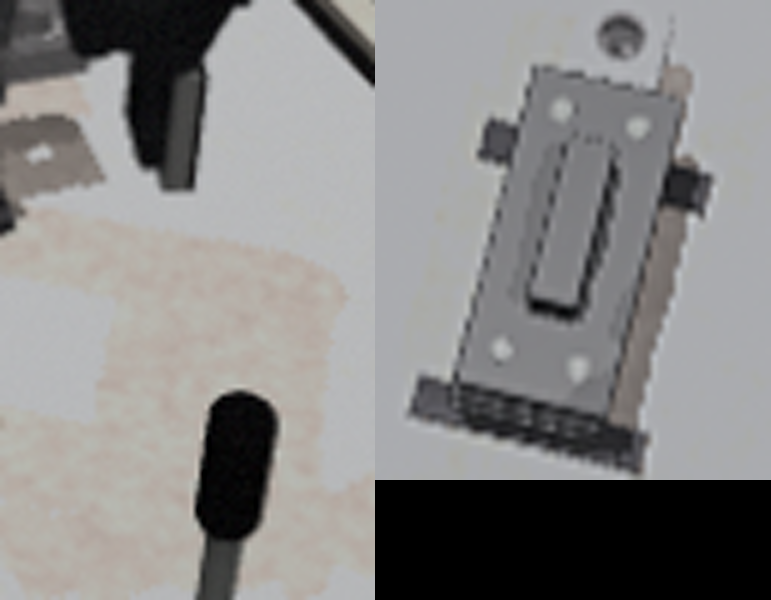

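Top crop: the cover sits squarely, edges parallel to the carrier, bore at (621,36). In the side crop the fingers look left of the rod (grip top at (243,410)), so I'll check the projections (10 pictures viewed).

```bash
python3 - <<'E'
from fitlib import *
p=np.array([.5163,-.305,.2521]);d=np.array([np.cos(.344),-np.sin(.344),0])
for n,q in(("tcp",p),("+",p+.0255*d),("-",p-.0255*d),("rodtop",[.515,-.305,.168]),("grasp",p+[0,0,.019])):
    a=proj("side",q)[0];print(n,((a-[335,280])*5).round())
C=lambda z:[(.06,.028,z),(.06,-.028,z),(-.06,-.028,z),(-.06,.028,z)]
fit("cover",[("top",C(.105)+[(.077,0,.105)],u([(535,66),(686,97),(607,415),(455,380),(621,36)],300,215,6,375))],[.5,0.,0])
print("rod side now",unproj("side",u([(243,408)],335,280,5),.168))
E
python3 - <<'E'
import cv2,numpy as np
s=cv2.imread('pics/side4.png')
g=cv2.resize(s[200:420,300:450],None,fx=2.7,fy=2.7)
cv2.imwrite('pics/g7.png',np.clip(255*(g/255.)**.6,0,255).astype(np.uint8))
E
```

```text
tcp [290. 163.]
+ [396. 156.]
- [182. 170.]
rodtop [247. 406.]
grasp [299. 103.]
cover top [ 0.5327 -0.0254 -0.1772] [-0.1, -0.8, -0.0, 0.1, 0.2, 0.6, -0.1, 0.2, 0.0, -0.2]
cover top [ 0.5327 -0.0254 -0.1772] [-0.1, -0.8, -0.0, 0.1, 0.2, 0.6, -0.1, 0.2, 0.0, -0.2]
rod side now [[ 0.513648 -0.304249  0.168   ]]
```

View pics/g7.png

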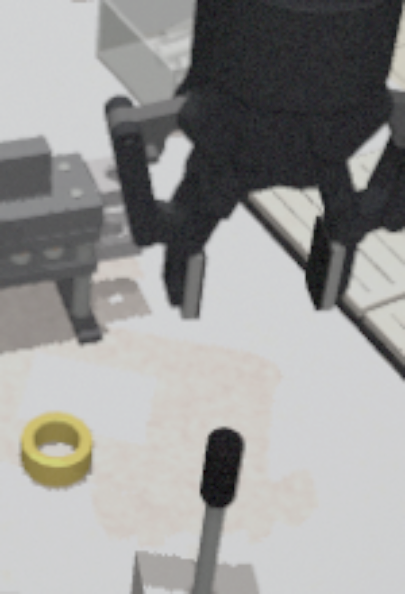

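The fingers are centred over the rod; my crop had cut off the right one. The cover's top-view fit is within about 1 mm of the carrier's. Descending on the rod (11 pictures viewed).

```bash
python3 -m creep '[{"x":-0.001,"y":0,"z":0.02,"wx":0,"wy":0,"wz":0},{"x":-0.001,"y":0,"z":0.045,"wx":0,"wy":0,"wz":0},{"x":-0.001,"y":0,"z":0.07,"wx":0,"wy":0,"wz":0},{"x":-0.001,"y":0,"z":0.095,"wx":0,"wy":0,"wz":0},{"x":-0.001,"y":0,"z":0.11,"wx":0,"wy":0,"wz":0},{"x":-0.001,"y":0,"z":0.12,"wx":0,"wy":0,"wz":0},{"x":-0.001,"y":0,"z":0.12,"wx":0,"wy":0,"wz":0},{"x":-0.001,"y":0,"z":0.12,"wx":0,"wy":0,"wz":0},{"x":-0.001,"y":0,"z":0.12,"wx":0,"wy":0,"wz":0},{"x":-0.001,"y":0,"z":0.12,"wx":0,"wy":0,"wz":0}]' && python3 -m creep '[{"x":0,"y":0,"z":0,"wx":0,"wy":0,"wz":0},{"x":0,"y":0,"z":0,"wx":0,"wy":0,"wz":0},{"x":0,"y":0,"z":0,"wx":0,"wy":0,"wz":0},{"x":0,"y":0,"z":0,"wx":0,"wy":0,"wz":0},{"x":0,"y":0,"z":0,"wx":0,"wy":0,"wz":0},{"x":0,"y":0,"z":0,"wx":0,"wy":0,"wz":0},{"x":0,"y":0,"z":0,"wx":0,"wy":0,"wz":0},{"x":0,"y":0,"z":0,"wx":0,"wy":0,"wz":0},{"x":0,"y":0,"z":0,"wx":0,"wy":0,"wz":0},{"x":0,"y":0,"z":0,"wx":0,"wy":0,"wz":0}]' 0.05 70; python3 -c "
from h import *
to(.515,-.305,.131,-.345)"
```

```text
t: 11.67
position: [0.5166, -0.3058, 0.1343]
tool_rot: [0.985, -0.172, 0.002, 0.001]
force: [-0.6, -0.1, 0.3]
finger_gap: 0.0512
t: 12.5
position: [0.5155, -0.3052, 0.1333]
tool_rot: [0.985, -0.172, 0.0, 0.0]
force: [-1.2, 1.6, 6.0]
finger_gap: 0.0163
t 12.5 pos [ 0.5155 -0.3052  0.1333] ang -0.3448 tilt [ 0.0001 -0.0005] F [-1.2  1.6  6. ] gap 0.0163 q [-0.65  0.26  1.75 -0.    1.13 -0.31]
 shift [-0.0005  0.      0.0023] wz 0.0002
```

```bash
python3 -m creep '[{"x":0,"y":0,"z":-0.01,"wx":0,"wy":0,"wz":0},{"x":0,"y":0,"z":-0.03,"wx":0,"wy":0,"wz":0},{"x":0,"y":0,"z":-0.055,"wx":0,"wy":0,"wz":0},{"x":0,"y":0,"z":-0.08,"wx":0,"wy":0,"wz":0},{"x":0,"y":0,"z":-0.105,"wx":0,"wy":0,"wz":0},{"x":0,"y":0,"z":-0.125,"wx":0,"wy":0,"wz":0},{"x":0,"y":0,"z":-0.135,"wx":0,"wy":0,"wz":0},{"x":0,"y":0,"z":-0.135,"wx":0,"wy":0,"wz":0},{"x":0,"y":0,"z":-0.135,"wx":0,"wy":0,"wz":0},{"x":0,"y":0,"z":-0.135,"wx":0,"wy":0,"wz":0},{"x":0,"y":0,"z":-0.135,"wx":0,"wy":0,"wz":0}]'; python3 -c "
from h import *
to(.606,-.0407,.265,-.345)"
```

```text
t: 13.42
position: [0.5144, -0.3041, 0.2647]
tool_rot: [0.985, -0.172, -0.002, -0.001]
force: [-0.9, -0.3, -1.4]
finger_gap: 0.0163
t 13.4167 pos [ 0.5144 -0.3041  0.2647] ang -0.3449 tilt [-0.0034  0.0027] F [-0.9 -0.3 -1.4] gap 0.0163 q [-0.65  0.14  1.64  0.    1.37 -0.31]
 shift [-2.800e-03 -2.789e-01  1.000e-04] wz 0.0001
```

```bash
python3 -m creep '[{"x":0,"y":-0.01,"z":0,"wx":0,"wy":0,"wz":0},{"x":0,"y":-0.03,"z":0,"wx":0,"wy":0,"wz":0},{"x":0,"y":-0.055,"z":0,"wx":0,"wy":0,"wz":0},{"x":0,"y":-0.085,"z":0,"wx":0,"wy":0,"wz":0},{"x":0,"y":-0.115,"z":0,"wx":0,"wy":0,"wz":0},{"x":0,"y":-0.145,"z":0,"wx":0,"wy":0,"wz":0},{"x":0,"y":-0.175,"z":0,"wx":0,"wy":0,"wz":0},{"x":-0.001,"y":-0.205,"z":0,"wx":0,"wy":0,"wz":0},{"x":-0.002,"y":-0.23,"z":0,"wx":0,"wy":0,"wz":0},{"x":-0.0028,"y":-0.252,"z":0,"wx":0,"wy":0,"wz":0},{"x":-0.0028,"y":-0.268,"z":0,"wx":0,"wy":0,"wz":0},{"x":-0.0028,"y":-0.276,"z":0,"wx":0,"wy":0,"wz":0},{"x":-0.0028,"y":-0.2789,"z":0,"wx":0,"wy":0,"wz":0},{"x":-0.0028,"y":-0.2789,"z":0,"wx":0,"wy":0,"wz":0},{"x":-0.0028,"y":-0.2789,"z":0,"wx":0,"wy":0,"wz":0},{"x":-0.0028,"y":-0.2789,"z":0,"wx":0,"wy":0,"wz":0},{"x":-0.0028,"y":-0.2789,"z":0,"wx":0,"wy":0,"wz":0},{"x":-0.0028,"y":-0.2789,"z":0,"wx":0,"wy":0,"wz":0},{"x":-0.0028,"y":-0.2789,"z":0,"wx":0,"wy":0,"wz":0}]'; python3 -c "
from h import *
to(.606,-.0407,.238,-.345)"
```

```text
t: 15.0
position: [0.607, -0.0421, 0.2674]
tool_rot: [0.985, -0.172, 0.0, 0.0]
force: [0.1, 1.5, -0.0]
finger_gap: 0.0165
t 15.0 pos [ 0.607  -0.0421  0.2674] ang -0.3459 tilt [ 0.0001 -0.0001] F [ 0.1  1.5 -0. ] gap 0.0165 q [-0.18  0.16  1.62 -0.    1.37  0.16]
 shift [-0.0014 -0.001   0.0294] wz -0.0009
```

```bash
python3 -m creep '[{"x":-0.0014,"y":-0.001,"z":0.01,"wx":0,"wy":0,"wz":0},{"x":-0.0014,"y":-0.001,"z":0.02,"wx":0,"wy":0,"wz":0},{"x":-0.0014,"y":-0.001,"z":0.027,"wx":0,"wy":0,"wz":0},{"x":-0.0014,"y":-0.001,"z":0.030,"wx":0,"wy":0,"wz":0},{"x":-0.0014,"y":-0.001,"z":0.030,"wx":0,"wy":0,"wz":0},{"x":-0.0014,"y":-0.001,"z":0.030,"wx":0,"wy":0,"wz":0},{"x":-0.0014,"y":-0.001,"z":0.030,"wx":0,"wy":0,"wz":0},{"x":-0.0014,"y":-0.001,"z":0.030,"wx":0,"wy":0,"wz":0}]'; python3 -c "
from h import *
to(.606,-.0407,.238,-.345)
s=np.mean([grab_frame('side') for _ in range(6)],0);t=np.mean([grab_frame('top') for _ in range(6)],0)
r=lambda i,x,y,w,h,k:cv2.resize(i[y:y+h,x:x+w],None,fx=k,fy=k,interpolation=cv2.INTER_CUBIC)
g=np.hstack([r(s,305,200,60,75,8),r(t,305,185,53,100,6)])if 0 else np.hstack([r(s,305,200,60,75,8),r(t,320,190,38,75,8)])
cv2.imwrite('pics/g8.png',np.clip(255*(np.clip(g,0,255)/255)**.6,0,255).astype(np.uint8))"
```

```text
t: 15.67
position: [0.6065, -0.0401, 0.2379]
tool_rot: [0.985, -0.172, 0.001, -0.0]
force: [0.4, -0.2, -0.6]
finger_gap: 0.0162
t 15.6667 pos [ 0.6065 -0.0401  0.2379] ang -0.3449 tilt [ 0.0011 -0.0002] F [ 0.4 -0.2 -0.6] gap 0.0162 q [-0.18  0.17  1.65  0.    1.32  0.16]
 shift [-0.0003  0.0007 -0.0001] wz 0.0001
```

View pics/g8.png

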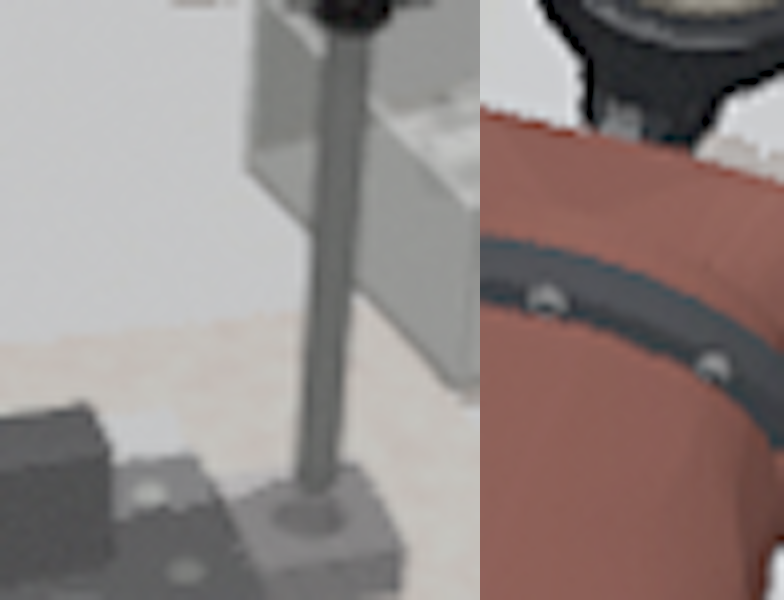

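The tip is at crop (316,493), just above the bore centred near (307,516). All 12 pictures are used. Checking with numbers.

```bash
python3 - <<'E'
from fitlib import *
f=lambda L,z:unproj("side",u(L,305,200,8),z)[0]
b=f([(307,516)],.105);print("bore",b)
for z in(.111,.1126,.114):print(z,(f([(316,491)],z)-b)*1000)
# rod lean: shaft centre just under grip (z=tip+.12) vs tip
print((f([(350,25)],.2326)-f([(316,491)],.1126))*1000)
a=proj("side",[b+[0,0,.0076],b+[0,0,.12]]);print((a-[305,200])*8)
E
```

```text
bore [ 0.60247827 -0.04228546  0.105     ]
0.111 [2.04505941 0.35769683 6.        ]
0.1126 [ 0.98552724 -1.38980014  7.6       ]
0.114 [ 0.05843659 -2.91885999  9.        ]
[ -1.10450952  -2.19872936 120.        ]
[[305.4286124  485.05329706]
 [336.05672128  44.91006221]]
```

```bash
python3 -m creep '[{"x":-0.0013,"y":-0.0006,"z":0,"wx":0,"wy":0,"wz":0},{"x":-0.0013,"y":-0.0006,"z":0.003,"wx":0,"wy":0,"wz":0},{"x":-0.0013,"y":-0.0006,"z":0.006,"wx":0,"wy":0,"wz":0},{"x":-0.0013,"y":-0.0006,"z":0.009,"wx":0,"wy":0,"wz":0},{"x":-0.0013,"y":-0.0006,"z":0.012,"wx":0,"wy":0,"wz":0},{"x":-0.0013,"y":-0.0006,"z":0.015,"wx":0,"wy":0,"wz":0},{"x":-0.0013,"y":-0.0006,"z":0.015,"wx":0,"wy":0,"wz":0},{"x":-0.0013,"y":-0.0006,"z":0.015,"wx":0,"wy":0,"wz":0},{"x":-0.0013,"y":-0.0006,"z":0.015,"wx":0,"wy":0,"wz":0},{"x":-0.0013,"y":-0.0006,"z":0.015,"wx":0,"wy":0,"wz":0}]'; python3 -c "
from h import *
to(.606,-.0407,.200,-.345)"
```

```text
t: 17.1
position: [0.6053, -0.0391, 0.2225]
tool_rot: [0.985, -0.172, 0.0, 0.0]
force: [-0.6, 0.4, 0.1]
finger_gap: 0.0161
t 17.1 pos [ 0.6053 -0.0391  0.2225] ang -0.3449 tilt [ 0.0005 -0.0001] F [-0.6  0.4  0.1] gap 0.0161 q [-0.18  0.19  1.67  0.    1.29  0.16]
 shift [0.0012 0.0013 0.0225] wz 0.0001
```

The tip should be inside the upper bore, with no contact force. On to the gap between the bushings.

```bash
python3 -m creep '[{"x":0,"y":0,"z":0.003,"wx":0,"wy":0,"wz":0},{"x":0,"y":0,"z":0.006,"wx":0,"wy":0,"wz":0},{"x":0,"y":0,"z":0.009,"wx":0,"wy":0,"wz":0},{"x":0,"y":0,"z":0.012,"wx":0,"wy":0,"wz":0},{"x":0,"y":0,"z":0.015,"wx":0,"wy":0,"wz":0},{"x":0,"y":0,"z":0.018,"wx":0,"wy":0,"wz":0},{"x":0,"y":0,"z":0.018,"wx":0,"wy":0,"wz":0},{"x":0,"y":0,"z":0.018,"wx":0,"wy":0,"wz":0},{"x":0,"y":0,"z":0.018,"wx":0,"wy":0,"wz":0},{"x":0,"y":0,"z":0.018,"wx":0,"wy":0,"wz":0}]'; python3 -c "
from h import *
to(.606,-.0407,.175,-.345)"
```

```text
t: 17.93
position: [0.6053, -0.0391, 0.2046]
tool_rot: [0.985, -0.172, 0.0, -0.0]
force: [0.0, 0.2, -0.7]
finger_gap: 0.0161
t 17.9333 pos [ 0.6053 -0.0391  0.2046] ang -0.3449 tilt [ 0.0005 -0.0001] F [ 0.   0.2 -0.7] gap 0.0161 q [-0.18  0.2   1.68  0.    1.26  0.16]
 shift [0.0012 0.0013 0.0296] wz 0.0001
```

Still free, with the tip at about 79 mm. Next is entry into the lower bushing, down to about 45 mm, slowly.

```bash
python3 -m creep '[{"x":0,"y":0,"z":0.004,"wx":0,"wy":0,"wz":0},{"x":0,"y":0,"z":0.008,"wx":0,"wy":0,"wz":0},{"x":0,"y":0,"z":0.012,"wx":0,"wy":0,"wz":0},{"x":0,"y":0,"z":0.015,"wx":0,"wy":0,"wz":0},{"x":0,"y":0,"z":0.018,"wx":0,"wy":0,"wz":0},{"x":0,"y":0,"z":0.021,"wx":0,"wy":0,"wz":0},{"x":0,"y":0,"z":0.024,"wx":0,"wy":0,"wz":0},{"x":0,"y":0,"z":0.027,"wx":0,"wy":0,"wz":0},{"x":0,"y":0,"z":0.027,"wx":0,"wy":0,"wz":0},{"x":0,"y":0,"z":0.027,"wx":0,"wy":0,"wz":0},{"x":0,"y":0,"z":0.027,"wx":0,"wy":0,"wz":0},{"x":0,"y":0,"z":0.027,"wx":0,"wy":0,"wz":0}]'; python3 -c "
from h import *
to(.606,-.0407,.148,-.345)"
```

```text
t: 18.93
position: [0.6053, -0.0391, 0.1776]
tool_rot: [0.985, -0.172, 0.0, 0.0]
force: [0.5, -0.0, -0.6]
finger_gap: 0.0163
t 18.9333 pos [ 0.6053 -0.0391  0.1776] ang -0.345 tilt [ 0.0006 -0.0001] F [ 0.5 -0.  -0.6] gap 0.0163 q [-0.18  0.23  1.71 -0.    1.21  0.16]
 shift [0.0012 0.0012 0.0296] wz 0.0
```

```bash
python3 -m creep '[{"x":0,"y":0,"z":0.004,"wx":0,"wy":0,"wz":0},{"x":0,"y":0,"z":0.008,"wx":0,"wy":0,"wz":0},{"x":0,"y":0,"z":0.012,"wx":0,"wy":0,"wz":0},{"x":0,"y":0,"z":0.016,"wx":0,"wy":0,"wz":0},{"x":0,"y":0,"z":0.02,"wx":0,"wy":0,"wz":0},{"x":0,"y":0,"z":0.024,"wx":0,"wy":0,"wz":0},{"x":0,"y":0,"z":0.027,"wx":0,"wy":0,"wz":0},{"x":0,"y":0,"z":0.028,"wx":0,"wy":0,"wz":0},{"x":0,"y":0,"z":0.028,"wx":0,"wy":0,"wz":0},{"x":0,"y":0,"z":0.028,"wx":0,"wy":0,"wz":0},{"x":0,"y":0,"z":0.028,"wx":0,"wy":0,"wz":0},{"x":0,"y":0,"z":0.028,"wx":0,"wy":0,"wz":0},{"x":0,"y":0,"z":0.028,"wx":0,"wy":0,"wz":0}]'; python3 - <<'E'
from fitlib import *
to(.6053,-.0391,.149,-.345)
s0=cv2.imread("pics/side3.png").astype(float)
s=np.mean([grab_frame('side') for _ in range(6)],0);cv2.imwrite("pics/side_end.png",s)
# shaft visible below lower bushing? compare the zone under it with the picture before
a=proj("side",[[.6025,-.0425,z] for z in(.045,.034,.024,.012)]);print(a.round(1).tolist())
for z in (.098,.08,.07,.04,.036,.032,.028,.024,.02,.016,.012):
    p=proj("side",[.6025,-.0425,z])[0].round().astype(int);print(z,p,[int(s[p[1],p[0]+k].mean()) for k in range(-8,9)],int(s0[p[1],p[0]].mean()))
E
```

```text
t: 20.02
position: [0.6053, -0.0391, 0.1496]
tool_rot: [0.985, -0.172, 0.0, 0.0]
force: [-0.6, -0.1, -0.1]
finger_gap: 0.0165
t 20.0167 pos [ 0.6053 -0.0391  0.1496] ang -0.3449 tilt [ 0.0006 -0.0001] F [-0.6 -0.1 -0.1] gap 0.0165 q [-0.18  0.26  1.73 -0.    1.16  0.16]
 shift [-0.     -0.      0.0006] wz 0.0001
[[341.2, 290.1], [340.9, 294.6], [340.6, 298.7], [340.2, 303.5]]
0.098 [343 267] [72, 86, 89, 89, 88, 88, 85, 81, 79, 75, 79, 85, 89, 88, 87, 87, 90] 119
0.08 [342 275] [52, 51, 51, 51, 48, 60, 68, 67, 68, 67, 69, 77, 89, 100, 103, 110, 121] 69
0.07 [342 279] [38, 38, 38, 38, 48, 51, 49, 53, 54, 52, 54, 67, 73, 70, 100, 146, 162] 88
0.04 [341 292] [52, 48, 57, 62, 66, 68, 68, 68, 67, 68, 67, 66, 66, 65, 67, 68, 67] 67
0.036 [341 294] [54, 44, 53, 64, 62, 67, 67, 68, 67, 67, 69, 68, 67, 70, 80, 85, 92] 67
0.032 [341 295] [52, 51, 52, 61, 65, 66, 67, 68, 66, 64, 75, 98, 107, 113, 126, 129, 138] 82
0.028 [341 297] [50, 46, 44, 104, 139, 109, 58, 51, 50, 62, 119, 150, 157, 160, 161, 158, 156] 159
0.024 [341 299] [38, 39, 56, 132, 161, 161, 137, 110, 118, 148, 160, 160, 161, 162, 162, 162, 162] 163
0.02 [340 300] [40, 38, 56, 80, 137, 160, 160, 160, 161, 162, 160, 161, 162, 162, 162, 162, 160] 163
0.016 [340 302] [51, 65, 133, 159, 159, 159, 159, 148, 154, 163, 151, 144, 143, 112, 124, 114, 89] 155
0.012 [340 303] [56, 74, 122, 151, 146, 139, 140, 112, 124, 143, 114, 88, 84, 83, 84, 86, 88] 124[ WARN:0@9.809] global loadsave.cpp:1063 imwrite_ Unsupported depth image for selected encoder is fallbacked to CV_8U.
```

The side picture shows the dark shaft below the lower bushing, ending at row 299 (z about 24 mm). This matches the 24 mm expected from the arm, and no contact force shows. Handing in.

```bash
python3 -c "
from cell import *
close_job();o=get_obs();print(o['t'],o['position'],o['finger_gap'],o['force'])"
```

```text
the job is handed in; nothing more can be done
the job is handed in; nothing more can be done
```

The cover is on the carrier and released. The long rod goes through both bushings and is still held upright by its grip. I handed the job in at about 20 s robot time; no verdict is reported.

- **Cover:** after release, the top-camera fit put it within about 1 mm of the carrier, with matching yaw. The side-camera fit, taken while it was still gripped, agreed to about 1.3 mm. It touched down at the expected height.
- **Rod:** both bushings were entered with only about 1 N on the wrist. The last side picture shows the shaft below the lower bushing with its tip at about 24 mm. The arm's position gives the same height, which is 21 mm below the lower bushing's underside and clear of the bench. Finger gap is 16.5 mm on the grip, and the tool is tilted less than 0.001 rad.
- **Disagreements:** the two cameras differed by about 4 mm in absolute position, so I relied on offsets within one camera and on camera averages. Two bushing-corner comparisons from the side camera scattered by up to 7 mm, and I set them aside for the whole-plate fits. My first move was refused for missing keys; nothing moved.
- **Not checked:** I did not measure the short rod, jar and tape roll again at the end; the moves were planned to stay clear of them. I judged the final state from pixel values and arm readings, because all 12 picture views were used.

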